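# Scrape used test cassettes off the bench scoop into the waste tub

## Robot

A 7-joint arm with a two-finger parallel gripper is mounted at the origin on the work surface. World frame = base frame: x ahead of the robot, y to its left, z up, the work surface at z = 0. Lengths are in m, angles in rad, forces in N, time in s.
With the tool pointing down it reaches from about 0.4 to 0.85 m from the base axis. Payload 4.5 kg.
Tool frame: the origin (TCP) lies between the finger pads; the fingertips stand 11 mm ahead of it and the grasp point (between the pads) lies 8 mm behind it (r.nose_length is the distance from the TCP to the fingertips, in m); z points along the fingers, y is the line along which they close (so a half turn about z gives the same grasp; the last joint's range is limited). The gripper opens to 88 mm and grips with 3 to 60 N. Pads are 18 mm wide; open, the fingers measure 123 mm over their backs; the gripper's body (75 mm by 187 mm) begins 45 mm behind the grasp point.
Start: joints at [1.212, 0.689, -0.195, 1.565, 0.157, 0.902, -0.215], TCP at [0.239, -0.577, 0.25] pointing down, gripper open.
Joint ranges: [-3.01, 3.01], [-0.46, 2.08], [-1.47, 1.51], [0.13, 2.56], [-1, 4.14], [0.04, 2.09], [-2.66, 2.66]. Speed limits (rad/s): [2.57, 2.57, 3.14, 3.14, 3.14, 3.14, 3.14].

## Interface

Orientations are given as a unit quaternion [x, y, z, w].
In Python, from plant import get_state, snapshot, camera_model, r gives the robot as it stands.
- The arm moves only by the shell command python3 -m inch 'ROWS' [FORCE]. ROWS is text: rows parted by semicolons, each of 7 numbers parted by spaces: the opening, from -1 (shut) to 1 (fully open), then the shift along the tool's x, y, z in m, then the turn, a rotation vector about the tool's x, y, z in rad. A call has 1 to 20 rows; each row shifts and turns the commanded pose from where the row before left it, along the tool's axes as they then stand; what a row does not reach is not made up. A row lasts 1/12 s, in which the tool goes at most 41.7 mm and 7.16 degrees, less where a joint would pass 70% of its speed; a pose out of reach is approached as far as the arm can. A call is refused whole if a number of a shift passes 0.0417 or a number of a turn 0.125, either way. A call with a gripper value outside its range is refused whole. The fingers move at their own pace and stop on an object; FORCE is the grip in N (left out, the last holds). Time passes only in rows, so rows that do not move let the fingers close. It gives the time, the measured TCP pose, the force, the opening and the grip force at its end, in the units of the state.
- get_state(): the state, without advancing time (a new reading comes with each control period).
- snapshot(name): name is "side" or "top"; returns (picture, depth): 420x560x3 uint8, red, green, blue; 420x560 float32, m along the optical axis (not along the pixel's ray), 0 where there is no reading.
- camera_model(name): a dict with "intrinsics" (3x3 intrinsics, pixels), "view" (4x4, takes a point from world to camera coordinates). Camera axes: x right, y down, z forward; pixel columns grow to the right and rows downward; lengths in m; the calibration is good to about 2 mm. A picture is of the moment at which its call begins. camera_model takes no time and is no camera call.
- r.finish_job(): hands the job in; it is judged then, once.
The state is a dict: "clock": time; "q": joint angles; "qd": joint speeds; "joint_torque": joint torques, N m; "tool_pos": TCP position; "eef_rot": TCP orientation; "contact_force": force on the tool from outside, world axes, zero at the start; "moment": the same for the moment, N m; "opening": opening from 0.0 (shut) to 1.0 (fully open); "finger_force": force on a finger pad.
Only numpy, scipy, OpenCV 4.12 (cv2) and the standard library are available. Lean on these libraries where they do the work, as an engineer would, in place of code of your own. Each camera call takes 0.05 s, during which the arm holds its last target. There are 200 camera calls.

## Task

Two used test cassettes lie on the blade of the flat bench scoop. Take the scoop by its handle with both cassettes on it, press the front edge of the blade on the rim of the square waste tub (not the round bowl), and tip it there so that both slide off into the tub, keeping the blade against the rim until they are in. Then lay the scoop flat on the bench again, clear of the tub, and let go.

Things in the scene. Friction and masses are not known exactly. Their poses are not given: they have to be found in the camera images.
- scoop: Flat scoop, 220 g. Origin: its underside (bench level), below the handle's grip; x towards the open front edge, z up. In mm: slippery aluminium blade (cassettes slide from 20 deg, surely at 38), x 50 to 155, 86 wide, 3 thick, underside z=0; back wall 30, side walls 14 high. Black handle x -92 to 50, 22 wide, z 20 to 44, grip from above at x=0; rear foot down to z=0. Centre of mass x=25.
- cassette_1: Used lateral-flow test cassette: flat white plastic bar, 70 (x) x 20 (y) x 5 (z) mm, 12 g, with a small result window. One of the two that lie flat, side by side, on the scoop's blade, lengthwise along it. Origin at the centre of its underside.
- cassette_2: Used lateral-flow test cassette: flat white plastic bar, 70 (x) x 20 (y) x 5 (z) mm, 12 g, with a small result window. One of the two that lie flat, side by side, on the scoop's blade, lengthwise along it. Origin at the centre of its underside.
- tub: Waste tub: square-cornered open grey plastic box fixed to the bench, outside 150 (x) x 140 (y) x 80 mm high, walls and floor 4 mm, straight level rim. Origin: centre of its underside. Its -y wall faces the scoop; yaw within 18 degrees of the world's. A round grey bowl, 110 mm across, 55 high, stands beside it (nearer to or farther from the robot) and is not part of the task.

How it is judged:
On the way, in this order (a step that is already met when the one before it is completed fails the run):
1. the scoop's blade presses on the tub's rim while both cassettes still lie on the blade (contact force between scoop and tub above 0.5 N and x of cassette_1 in the frame of scoop between 0.045 and 0.16 m and y of cassette_1 in the frame of scoop between -0.045 and 0.045 m and z of cassette_1 in the frame of scoop between -0.003 and 0.025 m and x of cassette_2 in the frame of scoop between 0.045 and 0.16 m and y of cassette_2 in the frame of scoop between -0.045 and 0.045 m and z of cassette_2 in the frame of scoop between -0.003 and 0.025 m), for 0.05 s.
2. both cassettes are in the tub while the blade is still against its rim (contact force between scoop and tub above 0.2 N and x of cassette_1 in the frame of tub between -0.075 and 0.075 m and y of cassette_1 in the frame of tub between -0.07 and 0.07 m and z of cassette_1 in the frame of tub between 0 and 0.07 m and x of cassette_2 in the frame of tub between -0.075 and 0.075 m and y of cassette_2 in the frame of tub between -0.07 and 0.07 m and z of cassette_2 in the frame of tub between 0 and 0.07 m), for 0.02 s.
At the end, for the whole second after the job is handed in: Both cassettes rest inside the waste tub, below its rim (origins within its outline, under 70 mm high); the scoop lies on the bench at rest, flat (within 7 degrees, origin within 8 mm of the bench plane), right way up and not touching the tub (x of cassette_1 in the frame of tub between -0.075 and 0.075 m and y of cassette_1 in the frame of tub between -0.07 and 0.07 m and z of cassette_1 in the frame of tub between 0 and 0.07 m and x of cassette_2 in the frame of tub between -0.075 and 0.075 m and y of cassette_2 in the frame of tub between -0.07 and 0.07 m and z of cassette_2 in the frame of tub between 0 and 0.07 m and height (world z) of scoop between -0.008 and 0.008 m and angle between scoop's own z axis and vertical below 0.12 rad and linear speed of each of scoop, cassette_1, cassette_2 below 0.02 m/s and contact force between scoop and tub below 0.1 N).
It also fails if it takes over 58 s, if anything falls off the work surface, if the arm or the gripper's body presses on something with over 40 N, if the wrist force passes 120 N, or if a joint passes its speed limit or range.

## Working session

There is one attempt and no reset: what is moved stays moved. The work goes in short steps, Python scripts to look and compute and a shell command to move; the robot and the scene stay as the last step left them, time stands still between calls to the robot, and variables do not carry over. Pictures are saved under pics/ and viewed, at most 10 in all, crops included, and the job is handed in when it is done.

```bash
mkdir -p pics
python3 - <<'E'
from plant import *
import cv2,numpy as np
for n in("top","side"):
    p,d=snapshot(n); cv2.imwrite(f"pics/{n}0.png",p[:,:,::-1]); np.savez(f"/tmp/{n}0.npz",p=p,d=d)
    m=camera_model(n); print(n,np.round(m["intrinsics"],1).tolist(),np.round(m["view"],4).tolist())
print(get_state())
E
```

```text
top [[413.7, 0.0, 276.8], [0.0, 413.7, 208.6], [0.0, 0.0, 1.0]] [[-0.0036, -1.0, 0.009, 0.0012], [-0.9959, 0.0028, -0.0902, 0.5769], [0.0902, -0.0092, -0.9959, 0.6517], [0.0, 0.0, 0.0, 1.0]]
side [[433.9, 0.0, 282.6], [0.0, 433.9, 207.1], [0.0, 0.0, 1.0]] [[-0.8688, -0.4947, -0.0221, 0.4975], [-0.2926, 0.5488, -0.7831, 0.1966], [0.3996, -0.6739, -0.6215, 0.4658], [0.0, 0.0, 0.0, 1.0]]
{'clock': 0.1, 'q': array([ 1.21176015,  0.6899227 , -0.1945583 ,  1.56621285,  0.15729081,
        0.90246273, -0.2151115 ]), 'qd': array([ 2.94481996e-03, -2.24999223e-03,  4.11450253e-04, -4.19155362e-03,
       -2.42355187e-03,  5.76743910e-06,  6.86353681e-04]), 'joint_torque': array([-3.35098666e-03, -5.28497994e+01, -1.27171163e+00, -1.53837937e+01,
       -5.26500097e-02,  2.02100302e-03,  6.73035993e-05]), 'tool_pos': array([ 0.23903882, -0.57690934,  0.24898431]), 'eef_rot': array([ 9.80763264e-01,  1.95199303e-01, -1.95551206e-04, -7.83058509e-04]), 'contact_force': array([-1.02106627,  0.24453501,  0.25348248]), 'moment': array([0.03191216, 0.02511005, 0.00347237]), 'finger_force': 0.0, 'opening': 0.9960724485070382}
```

View pics/top0.png

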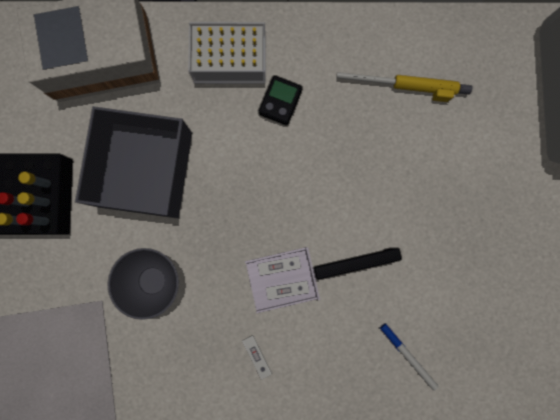

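View pics/side0.png

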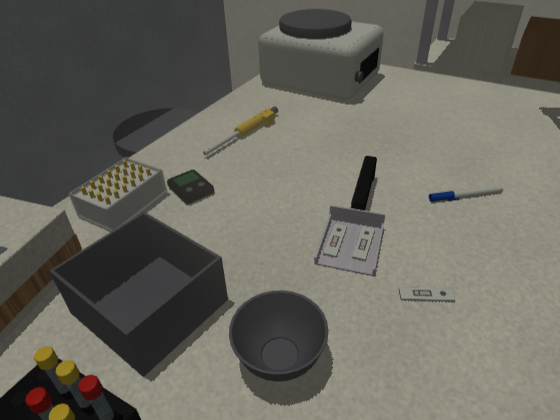

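The top view shows the scoop blade at about (282,278) with its front edge facing left (+y) and its handle running to (400,255). The tub is at (135,162) and the bowl at (143,283), nearer the robot. A loose decoy cassette lies at (257,357). The side view agrees.

```bash
cat > h.py <<'E'
import numpy as np,cv2
from plant import *
def cloud(n,d):
    m=camera_model(n);K=np.array(m["intrinsics"]);V=np.array(m["view"])
    v,u=np.indices(d.shape);c=np.stack([(u-K[0,2])/K[0,0]*d,(v-K[1,2])/K[1,1]*d,d],-1)
    return (c-V[:3,3])@V[:3,:3]
def ray(n,uv,z):
    m=camera_model(n);K=np.array(m["intrinsics"]);V=np.array(m["view"])
    uv=np.atleast_2d(uv).astype(float);c=np.c_[(uv[:,0]-K[0,2])/K[0,0],(uv[:,1]-K[1,2])/K[1,1],np.ones(len(uv))]@V[:3,:3]
    o=-V[:3,:3].T@V[:3,3];return o+c*((z-o[2])/c[:,2])[:,None]
E
python3 - <<'E'
from h import *
for n in("top","side"):
    f=np.load(f"/tmp/{n}0.npz");p,d=f["p"],f["d"];W=cloud(n,d);x,y,z=W[...,0],W[...,1],W[...,2]
    ok=d>0
    print(n,"bench z",np.median(z[ok&(abs(x-.45)<.03)&(abs(y+.1)<.1)&(abs(z)<.02)]))
    m=ok&(z>.074)&(z<.088)&(y>.18)&(y<.5)&(x>.5)&(x<.8)
    rc=cv2.minAreaRect((W[m][:,:2]*1000).astype(np.float32));print("rim",m.sum(),rc,cv2.boxPoints(rc).round())
    h=ok&(p.max(2)<45)&(z>.034)&(z<.055)&(y<0)&(y>-.35)&(x>.3)&(x<.6)
    P=W[h];rc=cv2.minAreaRect((P[:,:2]*1000).astype(np.float32));print("handle",h.sum(),rc,cv2.boxPoints(rc).round(),np.median(P[:,2]))
    b=ok&(x>.3)&(x<.55)&(y>-.1)&(y<.08)&(z>.008)&(z<.04)
    rc=cv2.minAreaRect((W[b][:,:2]*1000).astype(np.float32));print("blade",b.sum(),rc,cv2.boxPoints(rc).round())
f=np.load("/tmp/top0.npz")["p"]
for n,(a,b,c,e) in dict(handle=(310,410,240,285)).items():
    g=(f[c:e,a:b].max(2)<45).astype(np.uint8)
    q=np.argwhere(g)[:,::-1]+[a,c]; w=ray("top",q,.042)[:,:2]*1000
    print(cv2.boxPoints(cv2.minAreaRect(w.astype(np.float32))).round(1))
E
```

```text
top bench z 0.0006652931993907619
rim 1628 ((675.17529296875, 289.9872131347656), (239.19493103027344, 223.4464874267578), 3.431022882461548) [[549. 394.]
 [562. 171.]
 [801. 186.]
 [788. 409.]]
handle 1188 ((488.03009033203125, -127.55857849121094), (21.910276412963867, 139.6821746826172), 12.929998397827148) [[ 462.  -62.]
 [ 493. -198.]
 [ 514. -193.]
 [ 483.  -57.]] 0.04364872172627996
blade 966 ((444.8095703125, 7.357841491699219), (128.7407989501953, 216.34925842285156), 47.29082107543945) [[ 322.   33.]
 [ 481. -113.]
 [ 568.  -19.]
 [ 409.  128.]]
side bench z 0.00012242290935612123
rim 2820 ((673.9447631835938, 293.06878662109375), (238.36572265625, 231.17466735839844), 4.434957027435303) [[546. 399.]
 [564. 169.]
 [802. 187.]
 [784. 418.]]
handle 684 ((486.7577209472656, -126.8893814086914), (21.128707885742188, 141.30052185058594), 12.676363945007324) [[ 461.  -60.]
 [ 492. -198.]
 [ 513. -193.]
 [ 482.  -56.]] 0.0424637049893963
blade 1053 ((465.18524169921875, -28.073760986328125), (86.18965148925781, 147.7507781982422), 12.724675178527832) [[ 407.   34.]
 [ 439. -110.]
 [ 523.  -91.]
 [ 491.   53.]]
[[ 460.7  -62.2]
 [ 493.2 -198.2]
 [ 515.4 -192.9]
 [ 482.9  -56.9]]
```

Run:
```python
from h import *
for n in("top","side"):
    f=np.load(f"/tmp/{n}0.npz");p,d=f["p"],f["d"];W=cloud(n,d);x,y,z=W[...,0],W[...,1],W[...,2]
    m=((d>0)&(z>.077)&(z<.084)&(p.max(2)<110)&(y>.15)&(y<.42)&(x>.52)&(x<.78)).astype(np.uint8)
    k,l,s,_=cv2.connectedComponentsWithStats(cv2.dilate(m,np.ones((3,3))))
    j=1+s[1:,4].argmax(); mm=(l==j)&(m>0)
    rc=cv2.minAreaRect((W[mm][:,:2]*1000).astype(np.float32));print(n,mm.sum(),s[1:,4],rc,cv2.boxPoints(rc).round(1).tolist())
# corners by pixels picked from top image, for check
print((ray("top",[[93,108],[190,121],[181,217],[78,202]],.08)*1000).round())
S=get_state()
print((np.array([482.8,-106.8])/1000-S["tool_pos"][:2]))
from scipy.spatial.transform import Rotation as R
print(R.from_quat(S["eef_rot"]).as_matrix().round(3))
```

```text
top 1135 [ 240 1986   65   48   57   54   58] ((647.5506591796875, 225.12582397460938), (142.0050811767578, 150.4709014892578), 81.96234130859375) [[563.0999755859375, 165.3000030517578], [712.0999755859375, 144.3000030517578], [732.0, 284.8999938964844], [583.0, 306.0]]
side 1576 [2734  135    9   94  125  137  118] ((646.7974853515625, 224.17178344726562), (141.0945587158203, 153.34896850585938), 81.93502044677734) [[561.0, 165.10000610351562], [712.7999877929688, 143.60000610351562], [732.5999755859375, 283.29998779296875], [580.7999877929688, 304.79998779296875]]
[[728. 281.  80.]
 [707. 133.  80.]
 [560. 144.  80.]
 [583. 299.  80.]]
[0.24376118 0.47010934]
[[ 0.924  0.383 -0.001]
 [ 0.383 -0.924  0.001]
 [-0.    -0.002 -1.   ]]
```

```bash
python3 -m inch '1 0.02 -0.015 0 0 0 0; 1 0.0302 -0.0225 0 0 0 0; 1 0.0302 -0.0225 0 0 0 0; 1 0.0302 -0.0225 0 0 0 0; 1 0.0302 -0.0225 0 0 0 0; 1 0.0302 -0.0225 0 0 0 0; 1 0.0302 -0.0225 0 0 0 0; 1 0.0302 -0.0225 0 0 0 0; 1 0.0302 -0.0225 0 0 0 0; 1 0.0302 -0.0225 0 0 0 0; 1 0.0302 -0.0225 0 0 0 0; 1 0.0302 -0.0225 0 0 0 0; 1 0.0302 -0.0225 0 0 0 0; 1 0.0302 -0.0225 0 0 0 0; 1 0.0302 -0.0225 0 0 0 0; 1 0.0302 -0.0225 0 0 0 0; 1 0.0302 -0.0225 0 0 0 0; 1 0.0302 -0.0225 0 0 0 0; 1 0.0302 -0.0225 0 0 0 0; 1 0.0302 -0.0225 0 0 0 0'
python3 -m inch '1 0 0 0 0 0 -0.1154; 1 0 0 0 0 0 -0.1154; 1 0 0 0 0 0 -0.1154; 1 0 0 0 0 0 -0.1154; 1 0 0 0 0 0 -0.1154; 1 0 0 0 0 0 -0.1154; 1 0 0 0 0 0 -0.1154; 1 0 0 0 0 0 -0.1154; 1 0 0 0 0 0 -0.1154; 1 0 0 0 -0.105 0 0; 1 0 0 0 0 -0.105 0; 1 0 0 0 0.105 0 0; 1 0 0 0 0 -0.105 0; 1 0 0 0 0 -0.105 0; 1 0 0 0 0 -0.105 0; 1 0 0 0 0 -0.105 0; 1 0 0 0 0 -0.105 0; 1 0 0 0 0 -0.105 0; 1 0 0 0 0 0 0'
python3 -c "
from plant import *
from scipy.spatial.transform import Rotation as R
s=get_state();print(s['clock'],s['q'].round(3),s['tool_pos'].round(4),R.from_quat(s['eef_rot']).as_matrix().round(3))"
```

```text
clock: 1.77
tool_pos: [0.6188, 0.0604, 0.2493]
eef_rot: [0.981, 0.195, -0.001, 0.0]
contact_force: [0.6, -0.1, -0.1]
opening: 0.999
finger_force: 0.0
clock: 3.35
tool_pos: [0.6169, 0.064, 0.2455]
eef_rot: [0.704, 0.612, -0.274, 0.233]
contact_force: [-0.3, 0.8, -1.4]
opening: 0.999
finger_force: 0.0
3.35 [-0.424  0.891 -0.084  1.376  0.641  1.422 -0.912] [0.6169 0.064  0.2455] [[ 0.101  0.99  -0.1  ]
 [ 0.734 -0.142 -0.664]
 [-0.672 -0.006 -0.741]]
```

Tilt is reachable with joint margin. Now I'll level the tool and go to the scoop.

```bash
cat >> h.py <<'E'
from scipy.spatial.transform import Rotation as R
def to(pos,yaw,pitch=0,tp=None):
    """yaw deg of tool x when down, pitch deg front down. prints the shift in present tool axes and the turn"""
    s=get_state();A=R.from_quat(s["eef_rot"])
    B=R.from_euler("z",yaw,degrees=True)*R.from_euler("y",pitch,degrees=True)*R.from_euler("x",180,degrees=True)
    print("clk",round(s["clock"],2),"tcp",s["tool_pos"].round(4),"shift",A.inv().apply(np.array(pos)-s["tool_pos"]).round(4),"shift in target axes",B.inv().apply(np.array(pos)-s["tool_pos"]).round(4),"turn",(A.inv()*B).as_rotvec().round(4),"F",s["contact_force"].round(2),"M",s["moment"].round(3),"op",round(s["opening"],3),"ff",round(s["finger_force"],1))
E
python3 -m inch '1 0 0 0 0 0.105 0; 1 0 0 0 0 0.105 0; 1 0 0 0 0 0.105 0; 1 0 0 0 0 0.105 0; 1 0 0 0 0 0.105 0; 1 0 0 0 0 0.105 0; 1 0 0 0 0 0.105 0; 1 0 0 0 0 0.105 0; 1 0 0 0 0 0 0.122; 1 0 0 0 0 0 0.122; 1 0 0 0 0 0 0.122; 1 0 0 0 0 0 0;1 0 0 0 0 0 0;1 0 0 0 0 0 0'
python3 -c "
from h import *
to([.4828,-.1068,.15],102.9)"
```

```text
clock: 4.52
tool_pos: [0.6184, 0.0582, 0.2501]
eef_rot: [0.862, 0.503, 0.034, -0.041]
contact_force: [-1.7, 0.3, 0.5]
opening: 0.996
finger_force: 0.0
clk 4.52 tcp [0.6184 0.0582 0.2501] shift [-0.2193 -0.0337  0.08  ] shift in target axes [-0.1305 -0.169   0.1001] turn [ 0.0022 -0.1082 -0.7385] F [-1.69  0.32  0.54] M [-0.077 -0.009 -0.013] op 0.996 ff 0.0
```

```bash
python3 -m inch '1 0 0 0 0 -0.108 0; 1 0 0 0 0 0 -0.123; 1 0 0 0 0 0 -0.123; 1 0 0 0 0 0 -0.123; 1 0 0 0 0 0 -0.123; 1 0 0 0 0 0 -0.123; 1 0 0 0 0 0 -0.123; 1 -0.013 -0.0169 0.01 0 0 0; 1 -0.013 -0.0169 0.01 0 0 0; 1 -0.013 -0.0169 0.01 0 0 0; 1 -0.013 -0.0169 0.01 0 0 0; 1 -0.013 -0.0169 0.01 0 0 0; 1 -0.013 -0.0169 0.01 0 0 0; 1 -0.013 -0.0169 0.01 0 0 0; 1 -0.013 -0.0169 0.01 0 0 0; 1 -0.013 -0.0169 0.01 0 0 0; 1 -0.013 -0.0169 0.01 0 0 0; 1 0 0 0 0 0 0;1 0 0 0 0 0 0;1 0 0 0 0 0 0'
python3 -c "
from h import *
to([.4828,-.1068,.026],102.9)"
```

```text
clock: 6.18
tool_pos: [0.4802, -0.1037, 0.1536]
eef_rot: [0.623, 0.782, -0.006, -0.017]
contact_force: [0.4, 0.2, 0.8]
opening: 1.001
finger_force: 0.0
clk 6.18 tcp [ 0.4802 -0.1037  0.1536] shift [-0.006   0.0058  0.1274] shift in target axes [-0.0036  0.0019  0.1276] turn [-0.0311 -0.0188  0.0002] F [0.39 0.21 0.84] M [-0.043 -0.162  0.003] op 1.001 ff 0.0
```

```bash
python3 -m inch '1 0 0 0 -0.031 -0.019 0; 1 -0.0036 0.0019 0 0 0 0; 1 0 0 0.02 0 0 0; 1 0 0 0.025 0 0 0; 1 0 0 0.025 0 0 0; 1 0 0 0.02 0 0 0; 1 0 0 0.015 0 0 0; 1 0 0 0.01 0 0 0; 1 0 0 0.008 0 0 0; 1 0 0 0 0 0 0; 1 0 0 0 0 0 0;1 0 0 0 0 0 0'
python3 -c "
from h import *
to([.4828,-.1068,.026],102.9)"
```

```text
clock: 7.18
tool_pos: [0.482, -0.1077, 0.0307]
eef_rot: [0.624, 0.782, -0.001, -0.0]
contact_force: [0.6, 0.7, -0.5]
opening: 1.0
finger_force: 0.0
clk 7.18 tcp [ 0.482  -0.1077  0.0307] shift [0.0007 0.001  0.0047] shift in target axes [0.0007 0.001  0.0047] turn [-0.0014  0.0011 -0.001 ] F [ 0.61  0.7  -0.49] M [ 0.018 -0.098 -0.034] op 1.0 ff 0.0
```

```bash
python3 -m inch '1 0.0007 0.001 0.0045 0 0 0; 1 0 0 0 0 0 0; -0.3 0 0 0 0 0 0; -0.3 0 0 0 0 0 0; -0.3 0 0 0 0 0 0; -0.3 0 0 0 0 0 0;-1 0 0 0 0 0 0; -1 0 0 0 0 0 0; -1 0 0 0 0 0 0; -1 0 0 0 0 0 0; -1 0 0 0 0 0 0; -1 0 0 0 0 0 0; -1 0 0 0 0 0 0' 60
python3 -c "
from h import *
to([.4828,-.1068,.2],102.9)"
```

```text
clock: 8.27
tool_pos: [0.482, -0.1069, 0.0256]
eef_rot: [0.624, 0.782, -0.001, -0.001]
contact_force: [0.3, 0.9, 0.6]
opening: 0.245
finger_force: 60.0
clk 8.27 tcp [ 0.482  -0.1069  0.0256] shift [-0.0002  0.0003 -0.1744] shift in target axes [-1.000e-04  8.000e-04 -1.744e-01] turn [-0.0028  0.0008 -0.0014] F [0.27 0.85 0.6 ] M [-0.087 -0.045  0.002] op 0.245 ff 60.0
```

Gripped (opening 0.245 ≈ 22 mm). I'll lift by 120 mm and look.

```bash
python3 -m inch '-1 0 0 -0.003 0 0 0; -1 0 0 -0.006 0 0 0; -1 0 0 -0.01 0 0 0; -1 0 0 -0.012 0 0 0; -1 0 0 -0.015 0 0 0; -1 0 0 -0.015 0 0 0; -1 0 0 -0.015 0 0 0; -1 0 0 -0.015 0 0 0; -1 0 0 -0.012 0 0 0; -1 0 0 -0.01 0 0 0; -1 0 0 -0.006 0 0 0; -1 0 0 -0.003 0 0 0; -1 0 0 0 0 0 0;-1 0 0 0 0 0 0;-1 0 0 0 0 0 0'
python3 - <<'E'
from h import *
a=[snapshot(n) for n in("side","top")]
cv2.imwrite("pics/side1.png",a[0][0][:,:,::-1]);cv2.imwrite("pics/top1.png",a[1][0][:,:,::-1])
p,d=a[1];W=cloud("top",d)
# blade plane: bright pixels ahead of handle
S=get_state();A=R.from_quat(S["eef_rot"]);L=A.inv().apply(W.reshape(-1,3)-S["tool_pos"])*[1,-1,-1]+[0,0,.026]
m=(d.ravel()>0)&(L[:,0]>.04)&(L[:,0]<.17)&(abs(L[:,1])<.05)&(abs(L[:,2])<.05)&(p.reshape(-1,3).min(1)>70)
P=L[m];c=np.linalg.lstsq(np.c_[P[:,0],P[:,1],np.ones(len(P))],P[:,2],rcond=None)[0];print(m.sum(),c.round(4),"z at .143",c[0]*.143+c[2],"x,y pct",np.percentile(P[:,:2],[1,99],axis=0).round(4))
to([.6181,.0172,.13],82)
E
```

```text
clock: 9.52
tool_pos: [0.4819, -0.1068, 0.1471]
eef_rot: [0.624, 0.782, -0.002, -0.001]
contact_force: [0.2, 0.6, -3.1]
opening: 0.243
finger_force: 60.0
5010 [-0.0584 -0.0085  0.0124] z at .143 0.004065279713249933 x,y pct [[ 0.0495 -0.0442]
 [ 0.1525  0.0403]]
clk 9.62 tcp [ 0.482  -0.1067  0.1471] shift [0.0906 0.1603 0.0164] shift in target axes [0.1416 0.1176 0.0171] turn [-0.0037  0.0011  0.3635] F [-0.57  0.71 -2.44] M [-0.121 -0.148  0.012] op 0.243 ff 60.0
```

View pics/side1.png

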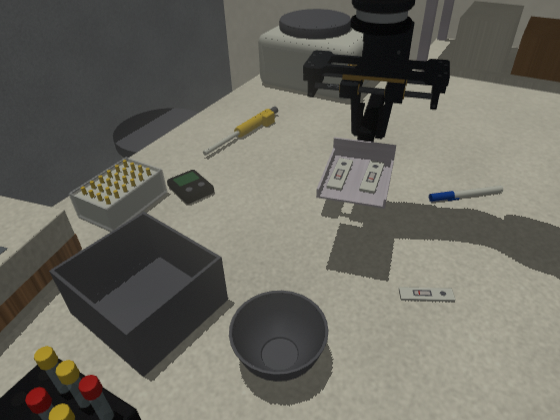

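The side view shows the scoop held level with its blade around (357,175). Both cassettes are still on it, at (339,172) and (371,177).

```bash
python3 -m inch '-1 0 0 0 0 0 0.03; -1 0 0 0 0 0 0.06; -1 0 0 0 0 0 0.07; -1 0 0 0 0 0 0.07; -1 0 0 0 0 0 0.065; -1 0 0 0 0 0 0.045; -1 0 0 0 0 0 0.0235; -1 0 0 0 0 0 0; -1 0.005 0.004 0 0 0 0; -1 0.01 0.0085 0 0 0 0;  -1 0.016 0.0133 0 0 0 0; -1 0.02 0.0166 0 0 0 0; -1 0.02 0.0166 0 0 0 0; -1 0.02 0.0166 0 0 0 0;-1 0.018 0.015 0 0 0 0; -1 0.014 0.0116 0 0 0 0; -1 0.01 0.0083 0 0 0 0; -1 0.006 0.005 0 0 0 0; -1 0.0026 0.0021 0 0 0 0; -1 0 0 0 0 0 0'
python3 -m inch '-1 0 0 0 0 0 0; -1 0 0 0 0 0 0; -1 0 0 0 0 0 0'
python3 - <<'E'
from h import *
a=[snapshot(n) for n in("side","top")]
cv2.imwrite("pics/side2.png",a[0][0][:,:,::-1]);cv2.imwrite("pics/top2.png",a[1][0][:,:,::-1])
S=get_state();A=R.from_quat(S["eef_rot"])
for i,n in enumerate(("side","top")):
    p,d=a[i];W=cloud(n,d)
    L=A.inv().apply(W.reshape(-1,3)-S["tool_pos"])*[1,-1,-1]+[0,0,.026]
    m=(d.ravel()>0)&(L[:,0]>.058)&(L[:,0]<.17)&(abs(L[:,1])<.036)&(abs(L[:,2])<.02)&(p.reshape(-1,3).min(1)>70)
    P=L[m];c=np.linalg.lstsq(np.c_[P[:,0],P[:,1],np.ones(len(P))],P[:,2],rcond=None)[0];print(n,m.sum(),c.round(4),"z at .143",c[0]*.143+c[2],"x",np.percentile(P[:,0],[.5,99.5]).round(4))
to([.6181,.0172,.106],82)
E
```

```text
clock: 11.28
tool_pos: [0.6188, 0.0181, 0.1469]
eef_rot: [0.754, 0.656, -0.001, -0.001]
contact_force: [0.2, -1.1, -2.9]
opening: 0.245
finger_force: 60.0
clock: 11.53
tool_pos: [0.6179, 0.016, 0.1471]
eef_rot: [0.755, 0.656, -0.002, -0.0]
contact_force: [-0.6, 0.1, -3.0]
opening: 0.242
finger_force: 60.0
side 2303 [-0.04    0.0036  0.0088] z at .143 0.0031034215204412616 x [0.0588 0.1538]
top 2839 [-0.0418 -0.0266  0.0101] z at .143 0.004096234907393764 x [0.0606 0.1534]
clk 11.63 tcp [0.6182 0.0164 0.1472] shift [ 0.0009 -0.0001  0.0412] shift in target axes [ 0.0008 -0.0002  0.0412] turn [-0.0024  0.0022 -0.0009] F [-0.41  0.01 -2.26] M [-0.111 -0.035 -0.051] op 0.241 ff 60.0
```

View pics/top2.png

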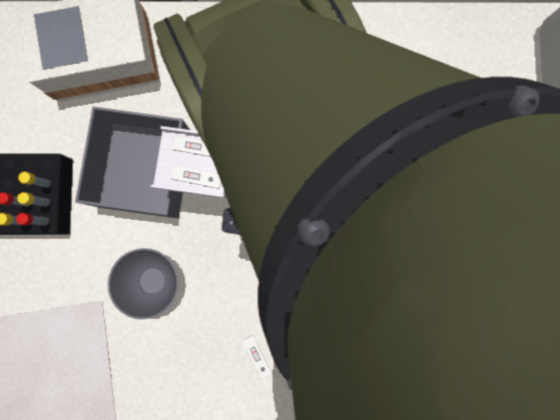

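The top view shows the blade at (190,165) with both cassettes on it, its front edge reaching over the tub's near wall and centred on it. Now I'll lower it.

```bash
python3 -m inch '-1 0 0 0.004 0 0 0; -1 0 0 0.007 0 0 0; -1 0 0 0.008 0 0 0; -1 0 0 0.007 0 0 0; -1 0 0 0.005 0 0 0; -1 0 0 0.003 0 0 0; -1 0 0 0 0 0 0; -1 0 0 0 0 0 0; -1 0 0 0 0 0 0'
python3 -m inch '-1 0 0 0.002 0 0 0; -1 0 0 0 0 0 0; -1 0 0 0 0 0 0'
python3 -m inch '-1 0 0 0.002 0 0 0; -1 0 0 0 0 0 0; -1 0 0 0 0 0 0'
python3 -m inch '-1 0 0 0.002 0 0 0; -1 0 0 0 0 0 0; -1 0 0 0 0 0 0'
python3 -c "
from h import *
to([.6181,.0172,.106],82)"
```

```text
clock: 12.38
tool_pos: [0.6187, 0.0171, 0.1134]
eef_rot: [0.755, 0.656, -0.001, -0.0]
contact_force: [-0.8, -0.0, -1.9]
opening: 0.243
finger_force: 60.0
clock: 12.63
tool_pos: [0.6184, 0.017, 0.1112]
eef_rot: [0.755, 0.656, -0.001, -0.0]
contact_force: [0.6, 0.2, -1.8]
opening: 0.238
finger_force: 60.0
clock: 12.88
tool_pos: [0.6183, 0.017, 0.109]
eef_rot: [0.755, 0.656, -0.001, -0.0]
contact_force: [-0.5, -0.3, -2.4]
opening: 0.246
finger_force: 60.0
clock: 13.13
tool_pos: [0.6183, 0.017, 0.107]
eef_rot: [0.755, 0.656, -0.001, -0.0]
contact_force: [0.2, -0.4, -3.2]
opening: 0.24
finger_force: 60.0
clk 13.13 tcp [0.6183 0.017  0.107 ] shift [ 0.0002 -0.0002  0.001 ] shift in target axes [ 0.0002 -0.0002  0.001 ] turn [-0.0025  0.0018 -0.0002] F [ 0.17 -0.38 -3.19] M [-0.126 -0.08   0.007] op 0.24 ff 60.0
```

```bash
for i in 1; do python3 -m inch '-1 0 0 0.0015 0 0 0; -1 0 0 0 0 0 0; -1 0 0 0 0 0 0'; done
python3 -m inch '-1 0 0 0.0015 0 0 0; -1 0 0 0 0 0 0; -1 0 0 0 0 0 0'
python3 -m inch '-1 0 0 0.001 0 0 0; -1 0 0 0 0 0 0; -1 0 0 0 0 0 0'
python3 -c "
from h import *
to([.6181,.0172,.106],82)"
```

```text
clock: 13.38
tool_pos: [0.6185, 0.0171, 0.1056]
eef_rot: [0.755, 0.656, -0.001, -0.0]
contact_force: [0.9, 0.2, -2.6]
opening: 0.24
finger_force: 60.0
clock: 13.63
tool_pos: [0.6185, 0.017, 0.1042]
eef_rot: [0.755, 0.656, -0.001, -0.0]
contact_force: [-1.4, -0.3, -0.4]
opening: 0.24
finger_force: 60.0
clock: 13.88
tool_pos: [0.6186, 0.0169, 0.1032]
eef_rot: [0.755, 0.656, -0.001, -0.0]
contact_force: [-0.1, -1.1, 0.6]
opening: 0.243
finger_force: 60.0
clk 13.88 tcp [0.6186 0.0169 0.1032] shift [ 0.0002 -0.0005 -0.0028] shift in target axes [ 0.0002 -0.0005 -0.0028] turn [-0.0017  0.0017 -0.0004] F [-0.13 -1.14  0.63] M [ 0.137 -0.086  0.089] op 0.243 ff 60.0
```

In contact at about 3 N. Now I'll tip about the rim line (pivot at tool x=.143, z=.024), watching the force.

```bash
python3 -m inch '-1 0.0012 0 -0.0055 0 -0.04 0; -1 0.0012 0 -0.0055 0 -0.04 0; -1 0.0012 0 -0.0055 0 -0.04 0; -1 0 0 0 0 0 0; -1 0 0 0 0 0 0'
python3 -c "
from h import *
to([.6181,.0172,.106],82)"
python3 -m inch '-1 0.0012 0 -0.0055 0 -0.04 0; -1 0.0012 0 -0.0055 0 -0.04 0; -1 0 0 0 0 0 0; -1 0 0 0 0 0 0'
python3 -c "
from h import *
to([.6181,.0172,.106],82)"
```

```text
clock: 14.3
tool_pos: [0.6194, 0.0232, 0.1196]
eef_rot: [0.753, 0.656, -0.045, 0.039]
contact_force: [0.1, 0.3, 0.3]
opening: 0.241
finger_force: 60.0
clk 14.3 tcp [0.6194 0.0232 0.1196] shift [-0.0045 -0.0004  0.0142] shift in target axes [-0.0061 -0.0004  0.0136] turn [-0.0012  0.1192  0.002 ] F [0.05 0.25 0.27] M [ 0.637 -0.139  0.006] op 0.241 ff 60.0
clock: 14.63
tool_pos: [0.6198, 0.026, 0.1297]
eef_rot: [0.751, 0.653, -0.076, 0.064]
contact_force: [0.2, 2.0, 0.7]
opening: 0.241
finger_force: 60.0
clk 14.63 tcp [0.6198 0.026  0.1297] shift [-0.0041 -0.0004  0.025 ] shift in target axes [-0.009  -0.0005  0.0237] turn [-0.0018  0.1989  0.0008] F [0.17 2.   0.7 ] M [ 0.876 -0.191 -0.005] op 0.241 ff 60.0
```

```bash
python3 -m inch '-1 0.0018 0 -0.0082 0 -0.06 0; -1 0.0018 0 -0.0082 0 -0.06 0; -1 0 0 0 0 0 0; -1 0 0 0 0 0 0'
python3 -c "
from h import *
to([.6181,.0172,.106],82)"
python3 -m inch '-1 0.0018 0 -0.0082 0 -0.06 0; -1 0.0018 0 -0.0082 0 -0.06 0; -1 0 0 0 0 0 0; -1 0 0 0 0 0 0'
python3 -c "
from h import *
to([.6181,.0172,.106],82)"
```

```text
clock: 14.97
tool_pos: [0.6205, 0.0332, 0.1443]
eef_rot: [0.745, 0.648, -0.121, 0.103]
contact_force: [-0.9, 2.1, -0.5]
opening: 0.244
finger_force: 60.0
clk 14.97 tcp [0.6205 0.0332 0.1443] shift [-0.0034 -0.0001  0.0414] shift in target axes [-0.0162 -0.0002  0.0383] turn [-0.0027  0.3188  0.0015] F [-0.91  2.11 -0.55] M [ 0.911 -0.231  0.037] op 0.244 ff 60.0
clock: 15.3
tool_pos: [0.6216, 0.0414, 0.1582]
eef_rot: [0.736, 0.641, -0.165, 0.142]
contact_force: [-0.1, 1.5, -1.0]
opening: 0.243
finger_force: 60.0
clk 15.3 tcp [0.6216 0.0414 0.1582] shift [0.0001 0.     0.0576] shift in target axes [-0.0244 -0.0001  0.0522] turn [-0.0032  0.439   0.001 ] F [-0.13  1.54 -0.96] M [ 1.093 -0.202 -0.019] op 0.243 ff 60.0
```

```bash
python3 -m inch '-1 0.0018 0 -0.0078 0 -0.06 0; -1 0.0018 0 -0.0078 0 -0.06 0; -1 0 0 0 0 0 0; -1 0 0 0 0 0 0'
python3 - <<'E'
from h import *
to([.6181,.0172,.106],82)
p,d=snapshot("side");cv2.imwrite("pics/side3.png",p[:,:,::-1])
E
```

```text
clock: 15.63
tool_pos: [0.6231, 0.0512, 0.1704]
eef_rot: [0.725, 0.631, -0.209, 0.18]
contact_force: [-0.6, 1.0, -0.7]
opening: 0.243
finger_force: 60.0
clk 15.63 tcp [0.6231 0.0512 0.1704] shift [ 0.005  -0.      0.0729] shift in target axes [-0.0344 -0.0003  0.0644] turn [-0.0033  0.5588  0.0007] F [-0.57  1.04 -0.7 ] M [ 1.244 -0.227  0.053] op 0.243 ff 60.0
```

View pics/side3.png

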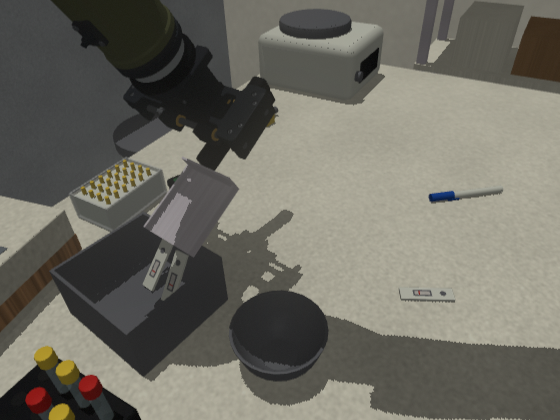

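The side view shows both cassettes sliding off the front edge into the tub, at (155,270) and (176,272), with the blade on the rim. I'll keep pressing and tip further.

```bash
python3 -m inch '-1 0.0018 0 -0.0074 0 -0.06 0; -1 0.0018 0 -0.0074 0 -0.06 0; -1 0.0018 0 -0.0076 0 -0.06 0; -1 0 0 0 0 0 0; -1 0 0 0 0 0 0; -1 0 0 0 0 0 0;-1 0 0 0 0 0 0'
python3 - <<'E'
from h import *
to([.6181,.0172,.106],82)
p,d=snapshot("side");p2,_=snapshot("top");cv2.imwrite("pics/side4.png",np.hstack([cv2.resize(p[180:380,40:260],(440,400)),cv2.resize(p2[90:230,60:240],(360,400))])[:,:,::-1])
E
```

```text
clock: 16.27
tool_pos: [0.6258, 0.0672, 0.1866]
eef_rot: [0.704, 0.611, -0.274, 0.236]
contact_force: [-0.5, 3.7, -0.5]
opening: 0.247
finger_force: 60.0
clk 16.27 tcp [0.6258 0.0672 0.1866] shift [ 0.017  -0.0003  0.0937] shift in target axes [-0.0506 -0.0006  0.0806] turn [-0.003   0.74   -0.0013] F [-0.51  3.75 -0.54] M [ 1.698 -0.247 -0.069] op 0.247 ff 60.0
```

View pics/side4.png

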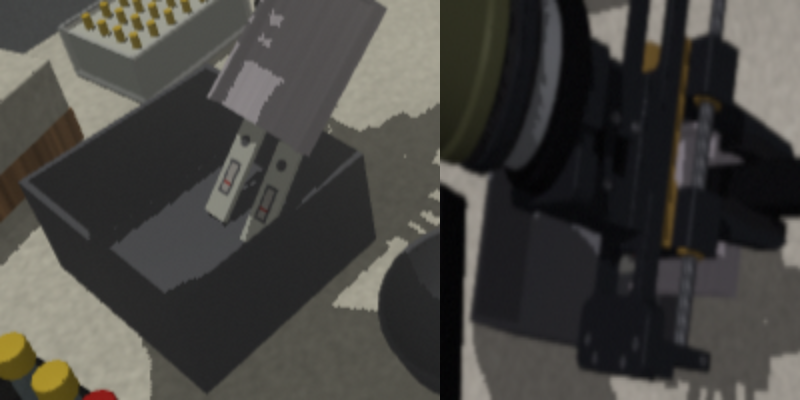

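Both cassettes hang down into the tub with their lower ends near the floor, and the blade is still pressed on the rim. I'll check their heights before leaving.

```bash
cat > chk.py <<'E'
from h import *
p,d=snapshot("side");W=cloud("side",d)
T=R.from_euler("z",-8.0,degrees=True).inv().apply(W.reshape(-1,3)-[.647,.2245,0]).reshape(W.shape)
m=((d>0)&(p.min(2)>85)&(abs(T[...,0])<.07)&(T[...,1]>-.066)&(T[...,1]<.066)&(T[...,2]<.09)&(T[...,2]>.004)).astype(np.uint8)
k,l,s,_=cv2.connectedComponentsWithStats(m)
for i in range(1,k):
    if s[i,4]>15:
        P=T[l==i];print(s[i],"ctr",(P.mean(0)*1000).round(),"min",(P.min(0)*1000).round(),"max",(P.max(0)*1000).round())
to([.6181,.0172,.106],82)
E
python3 chk.py
```

```text
[144 218   7  11  22] ctr [ 42. -53.  86.] min [ 40. -59.  81.] max [ 44. -47.  90.]
[151 222  22  21 251] ctr [ 23. -59.  77.] min [  6. -66.  56.] max [ 42. -52.  85.]
[142 247  26  44 420] ctr [ 22. -34.  27.] min [ 12. -55.   5.] max [ 57. -14.  49.]
[160 288   6  13  31] ctr [ -9. -18.  12.] min [-13. -24.   4.] max [ -3. -12.  19.]
clk 16.42 tcp [0.6258 0.0675 0.1869] shift [ 0.017  -0.0004  0.094 ] shift in target axes [-0.0509 -0.0006  0.0809] turn [-0.0026  0.7413 -0.0008] F [-0.26  3.17  0.18] M [ 1.467 -0.253  0.   ] op 0.245 ff 60.0
```

Both are leaning inside the tub (z 5–49 mm). Retreat up and back, level, and lay the scoop down.

```bash
python3 -m inch '-1 -0.006 0 -0.005 0 0 0; -1 -0.008 0 -0.006 0 0 0; -1 -0.01 0 -0.007 0 0 0; -1 -0.015 0 -0.005 0 0 0; -1 -0.02 0 0 0 0 0; -1 -0.02 0 0 0 0 0; -1 -0.02 0 0 0 0 0; -1 -0.02 0 0 0 0 0; -1 -0.02 0 0.01 0 0 0; -1 -0.01 0 0.01 0 0 0; -1 0 0 0 0 0.08 0; -1 0 0 0 0 0.11 0; -1 0 0 0 0 0.11 0; -1 0 0 0 0 0.11 0; -1 0 0 0 0 0.11 0; -1 0 0 0 0 0.11 0; -1 0 0 0 0 0.11 0; -1 0 0 0 0 0 0; -1 0 0 0 0 0 0'
python3 - <<'E'
from h import *
p,d=snapshot("side");cv2.imwrite("pics/side5.png",p[:,:,::-1])
W=cloud("side",d);S=get_state();A=R.from_quat(S["eef_rot"])
L=A.inv().apply(W.reshape(-1,3)-S["tool_pos"])*[1,-1,-1]+[0,0,.026]
m=(d.ravel()>0)&(L[:,0]>.058)&(L[:,0]<.15)&(abs(L[:,1])<.036)&(abs(L[:,2])<.03)&(p.reshape(-1,3).min(1)>60)
P=L[m];print(m.sum(),np.linalg.lstsq(np.c_[P[:,0],P[:,1],np.ones(len(P))],P[:,2],rcond=None)[0].round(4))
to([.55,-.12,.035],82)
E
```

```text
clock: 18.0
tool_pos: [0.6099, -0.0422, 0.2892]
eef_rot: [0.757, 0.654, -0.003, 0.0]
contact_force: [-0.3, -0.1, -3.8]
opening: 0.24
finger_force: 60.0
1283 [ 0.0297 -0.0019  0.0025]
clk 18.05 tcp [ 0.6103 -0.039   0.2891] shift [-0.0876 -0.0474  0.2546] shift in target axes [-0.0886 -0.0484  0.2541] turn [-0.0037  0.0041 -0.0011] F [-0.52 -0.3  -2.72] M [-0.022 -0.102 -0.033] op 0.244 ff 60.0
```

View pics/side5.png

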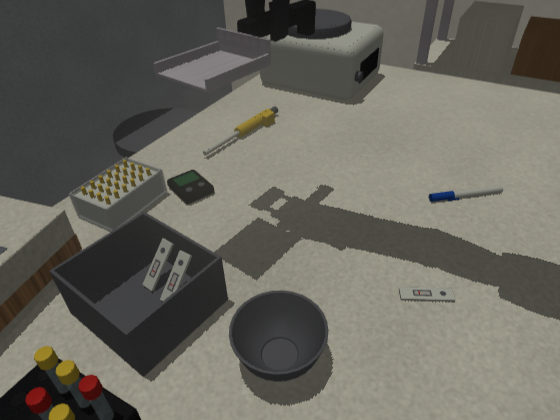

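Both cassettes stand in the tub at (158,265) and (176,277), leaning on the near wall. The scoop is empty and nearly level.

```bash
python3 -m inch '-1 -0.0089 -0.0048 0.01 0 0 0; -1 -0.0089 -0.0048 0.02 0 0 0; -1 -0.0089 -0.0048 0.025 0 0 0; -1 -0.0089 -0.0048 0.025 0 0 0; -1 -0.0089 -0.0048 0.025 0 0 0; -1 -0.0089 -0.0048 0.025 0 0 0; -1 -0.0089 -0.0048 0.025 0 0 0; -1 -0.0089 -0.0048 0.025 0 0 0; -1 -0.0089 -0.0048 0.025 0 0 0; -1 -0.0089 -0.0048 0.02 0 0 0; -1 0 0 0.015 0 0 0; -1 0 0 0.008 0 0 0; -1 0 0 0.004 0 0 0; -1 0 0 0 0 0 0; -1 0 0 0 0 0 0; -1 0 0 0 0 0 0'
python3 -c "
from h import *
to([.55,-.12,.026],82)"
```

```text
clock: 19.38
tool_pos: [0.5516, -0.1192, 0.0386]
eef_rot: [0.754, 0.656, -0.001, 0.0]
contact_force: [0.2, -0.5, -1.9]
opening: 0.242
finger_force: 60.0
clk 19.38 tcp [ 0.5516 -0.1192  0.0386] shift [-0.001  -0.0015  0.0126] shift in target axes [-0.001  -0.0015  0.0126] turn [-0.0002  0.0016  0.0011] F [ 0.16 -0.52 -1.89] M [-0.093 -0.014  0.007] op 0.242 ff 60.0
```

```bash
python3 -m inch '-1 0 0 0.004 0 0 0; -1 0 0 0.003 0 0 0; -1 0 0 0.002 0 0 0; -1 0 0 0.001 0 0 0; -1 0 0 0 0 0 0; -1 0 0 0 0 0 0'
python3 -m inch '-1 0 0 0.001 0 0 0; -1 0 0 0.001 0 0 0; -1 0 0 0 0 0 0; -1 0 0 0 0 0 0'
```

```text
clock: 19.88
tool_pos: [0.5505, -0.1199, 0.0277]
eef_rot: [0.755, 0.656, -0.001, -0.0]
contact_force: [-0.2, 0.1, -0.9]
opening: 0.248
finger_force: 60.0
clock: 20.22
tool_pos: [0.5507, -0.1195, 0.026]
eef_rot: [0.755, 0.656, -0.001, -0.0]
contact_force: [-0.7, 2.2, 1.8]
opening: 0.243
finger_force: 60.0
```

```bash
python3 -m inch '-0.4 0 0 0 0 0 0; -0.3 0 0 0 0 0 0; -0.2 0 0 0 0 0 0; 0 0 0 0 0 0 0; 0.4 0 0 0 0 0 0; 0.4 0 0 0 0 0 0; 0.4 0 0 0 0 0 0; 0.4 0 0 -0.01 0 0 0; 0.4 0 0 -0.02 0 0 0; 0.4 0 0 -0.03 0 0 0; 0.4 0 0 -0.03 0 0 0; 0.4 0 0 -0.03 0 0 0; 0.4 0 0 -0.03 0 0 0; 0.4 0 0 -0.02 0 0 0; 0.4 0 0 0 0 0 0; 0.4 0 0 0 0 0 0' 10
python3 - <<'E'
from h import *
p,d=snapshot("side");cv2.imwrite("pics/side6.png",p[:,:,::-1])
W=cloud("side",d);h=(d>0)&(p.max(2)<50)&(W[...,2]>.03)&(W[...,2]<.055)&(abs(W[...,0]-.54)<.1)&(abs(W[...,1]+.14)<.1)
P=W[h];print(h.sum(),np.percentile(P[:,2],[5,50,95]))
E
python3 chk.py
```

```text
clock: 21.55
tool_pos: [0.5514, -0.1199, 0.1973]
eef_rot: [0.755, 0.656, -0.0, 0.001]
contact_force: [-0.6, 0.4, -0.3]
opening: 0.702
finger_force: 0.0
798 [0.03161402 0.0419547  0.04359572]
[143 239  30  52 497] ctr [ 23. -39.  33.] min [ 12. -66.   4.] max [ 55. -15.  58.]
[160 251  30  50 484] ctr [-14. -41.  35.] min [-25. -65.   4.] max [  2. -13.  57.]
clk 21.65 tcp [ 0.5501 -0.1197  0.1951] shift [0.1452 0.0486 0.0887] shift in target axes [0.1451 0.0483 0.0891] turn [-0.0038  0.002  -0.0002] F [0.06 0.17 0.19] M [-0.071 -0.059 -0.009] op 0.699 ff 0.0
```

View pics/side6.png

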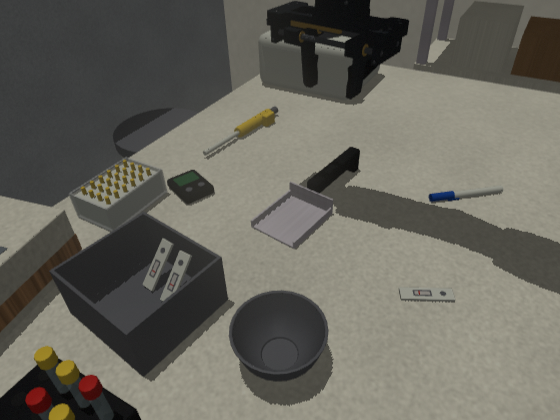

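The scoop lies flat at (305,205), clear of the tub. Both cassettes are in the tub, leaning on the wall with their centres at about 33 mm height.

```bash
python3 -c "
from plant import r
print(r.finish_job())"
```

```text
the job is handed in; nothing more can be done
None
```

I tipped both cassettes into the square tub with the blade pressed on its rim, laid the scoop flat on the bench clear of the tub, let go, and handed the job in at about 22 s; the hand-in returned no verdict.

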